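# Set a clamp T-bolt against the sprung stop

## Task

Take the red-handled T-bolt out of its black rack and lower it into the T-slot of the rail at the green-painted loading end, then slide it along until it pushes firmly but gently against the sprung brass nose of the blue stop, pressing the nose in about half way without bottoming it. Keeping it pushed against the nose, turn the bolt a quarter turn so that its head lies across the slot and locks under the lips, then let go, leaving the bolt seated down in the slot with the nose still bearing on it. Leave the other things on the bench where they are.

Things in the scene. Friction and masses are not known exactly. Their poses are not given: they have to be found in the camera images.
- tbolt: Loose T-bolt, upright, 0.14 to 0.26 kg. Origin: centre of the underside of its head; z up, x along the head. Above the origin: steel head 0 to 7 mm (30 long in x, 12 wide in y), shank 10 dia to 17.5, round collar 26 dia to 29.5, thin neck, red bar handle (see handle). Starts hanging by its collar in the rack. Half a turn makes no difference. The collar meets the nose.
- handle (a point): Grip point in the bolt's red plastic bar handle, 56 mm above the bolt's origin, on its axis. The bar is 36 long (bolt x), 14 thick (bolt y), 34 to 66 mm above the origin. Pinch it across y with the TCP here: the fingertips then clear the collar and the stop.
- rack: Black plastic block 66 x 54 x 22 mm, fixed; origin under its centre, x along its slot (38 x 16 mm, 20 deep) in which the T-bolt hangs, bolt x along rack x.
- rail: Fixed steel T-slot rail 220 long (x), 62 wide, 28 high (mm); origin under its centre, x along the slot from the green loading end (x -110 to -30) to the stop. Slot at y 0, 15 wide between lips at z 20 to 28; cavity below 40 wide, z 6 to 20. The head enters only lying along the slot. Seated, collar on the lips, the bolt origin is at z 10.5, head 2.5 under the lips; it slides and turns either way.
- load (a point): Middle of the loading end, on the slot's centre line at the top of the lips (rail x -65, y 0, z 28 mm).
- stop: Blue stop block 22 x 50 x 14 mm fixed on the rail's +x end, axes as the rail's; origin under its centre (rail x 97, z 28 mm). Its set screw carries the sprung brass nose, pointing to -x, 6.5 mm above the lips, on the slot's centre line. See nose_zone.
- nose_zone (a point): Rail x 52, y 0, z 34.5 mm: middle of the range where the free nose tip may stand (rail x 37 to 67; set differently each time, not measured). The bolt's axis so meets it at rail x 24 to 54: find it by feel. The nose, 10 mm dia, gives 1.2 N per mm over 8 mm (5 N half way), then is solid; damped, so move at 20 mm/s or less.
- race: Bystander: steel ball bearing race, a ring 62 mm outside, 16 mm high, loose; origin under its centre.
- housing: Bystander: aluminium instrument housing, round, 80 mm across, 56 mm high, loose; origin under its centre.
- yellow_knob: Bystander: spare yellow plastic knob, round, 38 mm across, 23 mm high, loose; origin under its centre.
- rotor: Bystander: bronze rotor with six vanes, 60 mm across, 36 mm high with its shaft, loose; origin under its centre.
- screwdriver: Bystander: screwdriver lying on the bench, loose; origin under its centre, roughly.
- grease_tin: Bystander: green tin with steel lid, 60 mm across, 70 mm high, loose; origin under its centre.
Not all that is in view belongs to the job. What is shaped like the tbolt but purple is not meant.

How it is judged:
On the way, in this order (a step that is already met when the one before it is completed fails the run):
1. the bolt is down in the slot at the green loading end, head below the lips and along the slot (y of tbolt in the frame of rail between -0.004 and 0.004 m and z of tbolt in the frame of rail between 0.008 and 0.013 m and angle between the x axis of tbolt and the x axis of rail, either way round below 0.2 rad and x of tbolt in the frame of rail between -0.11 and -0.03 m), for 0.1 s.
2. slid along with its head still along the slot, the bolt pushes on the sprung nose with more than 2.5 N (y of tbolt in the frame of rail between -0.004 and 0.004 m and z of tbolt in the frame of rail between 0.008 and 0.013 m and angle between the x axis of tbolt and the x axis of rail, either way round below 0.2 rad and contact force between tbolt and stop above 2.5 N), for 0.2 s.
3. still pushed against the nose (over 1 N), the bolt has been turned a quarter turn so its head lies across the slot (y of tbolt in the frame of rail between -0.004 and 0.004 m and z of tbolt in the frame of rail between 0.008 and 0.013 m and angle between the x axis of tbolt and the y axis of rail, either way round below 0.2 rad and contact force between tbolt and stop above 1 N), for 0.2 s.
At the end, for the whole second after the job is handed in: The bolt stands still and upright (within 0.1 rad) in the slot of the rail at the stop end, its collar down on the lips within 2 mm, its head across the slot within 0.2 rad and under the lips, the sprung nose still bearing on it (over 0.1 N) (y of tbolt in the frame of rail between -0.004 and 0.004 m and z of tbolt in the frame of rail between 0.008 and 0.013 m and angle between the x axis of tbolt and the y axis of rail, either way round below 0.2 rad and contact force between tbolt and stop above 0.1 N and x of tbolt in the frame of rail above 0.015 m and angle between tbolt's own z axis and vertical below 0.1 rad and linear speed of tbolt below 0.01 m/s and height (world z) of tbolt below 0.0125 m); the robot touches nothing.
It fails at once if the bolt pushes on the stop with more than 18 N (nose bottomed) (contact force between tbolt and stop above 18 N).
It fails at once if the bolt is forced against the rail with more than 35 N (contact force between tbolt and rail above 35 N).
It fails at once if a bystander is moved by more than 20 mm (distance of any of race, housing, yellow_knob, rotor, screwdriver, grease_tin from where it was at the start of the episode above 0.02 m).
It also fails if it takes over 72 s, if anything falls off the work surface, if the arm or the gripper's body presses on something with over 40 N, if the wrist force passes 120 N, or if a joint passes its speed limit or range.

## Robot

A 7-joint arm with a two-finger parallel gripper is mounted at the origin on the work surface. World frame = base frame: x ahead of the robot, y to its left, z up, the work surface at z = 0. Lengths are in m, angles in rad, forces in N, time in s.
With the tool pointing down it reaches from about 0.425 to 0.875 m from the base axis. Payload 4.7 kg.
Tool frame: the origin (TCP) lies between the finger pads, 19 mm behind the fingertips; this is the grasp point; z points along the fingers, y is the line along which they close (so a half turn about z gives the same grasp; the last joint's range is limited). The gripper opens to 87 mm and grips with 3 to 60 N. Pads are 19 mm wide; open, the fingers measure 117 mm over their backs; the gripper's body (75 mm by 190 mm) begins 51 mm behind the grasp point.
Start: joints at [1.303, 0.321, -0.07, 1.45, 0.023, 1.371, -0.057], TCP at [0.181, -0.624, 0.241] pointing down, gripper open.
Joint ranges: [-2.86, 2.86], [-0.3, 2.09], [-1.38, 1.24], [0.06, 2.45], [-1.56, 4.7], [0.09, 2.05], [-2.69, 2.69]. Speed limits (rad/s): [2.57, 2.57, 3.14, 3.14, 3.14, 3.14, 3.14].

## Interface

Orientations are given as a rotation vector (axis times angle).
In Python, from bench import ctrl gives the robot as it stands. The module is installed in compiled form; this text tells all that it offers.
- The arm moves only by the shell command python3 -m handwheel 'ROWS' [FORCE]. ROWS is JSON, a list of rows, each a list of 7 numbers: the finger opening in m, from 0 to 0.087, then the shift along the tool's x, y, z in m, then the turn, a rotation vector about the tool's x, y, z in degrees. A call has 1 to 12 rows; each row shifts and turns the commanded pose from where the row before left it, along the tool's axes as they then stand; what a row does not reach is not made up. A row lasts 1/8 s, in which the tool goes at most 62.5 mm and 10.7 degrees, less where a joint would pass 70% of its speed; a pose out of reach is approached as far as the arm can. A call is refused whole if a number of a shift passes 0.0625 or a number of a turn 10.7, either way. A call with a gripper value outside its range is refused whole. The fingers move at their own pace and stop on an object; FORCE is the grip in N (left out, the last holds). Time passes only in rows, so rows that do not move let the fingers close. It gives the time, the measured TCP pose, the force, the opening and the grip force at its end, in the units of the state.
- ctrl.get_state(): the state, without advancing time (a new reading comes with each control period).
- ctrl.get_image(name): name is "scene" or "side" or "wrist"; returns (picture, depth): 384x512x3 uint8, blue, green, red; 384x512 float32, m along the optical axis (not along the pixel's ray), 0 where there is no reading.
- ctrl.camera_info(name): a dict with "intrinsics" (3x3 intrinsics, pixels), "R" (3x3) and "t" (3): a world point X has camera coordinates R X + t. Camera axes: x right, y down, z forward; pixel columns grow to the right and rows downward; lengths in m; the calibration is good to about 2 mm. A picture is of the moment at which its call begins: read the wrist's pose just before it. camera_info takes no time and is no camera call; for the wrist camera it gives the pose at the moment of the call.
- ctrl.close_job(): hands the job in; it is judged then, once.
The state is a dict: "time": time; "joint_positions": joint angles; "qd": joint speeds; "joint_torque": joint torques, N m; "position": TCP position; "tool_rot": TCP orientation; "ft_force": force on the tool from outside, world axes, zero at the start; "torque": the same for the moment, N m; "grip_width": opening from 0.0 (shut) to 1.0 (fully open); "grip_force": force on a finger pad.
Only numpy, scipy, OpenCV 4.12 (cv2) and the standard library are available. Lean on these libraries where they do the work, as an engineer would, in place of code of your own. Each camera call takes 0.05 s, during which the arm holds its last target. There are 200 camera calls.

## Working session

There is one attempt and no reset: what is moved stays moved. The work goes in short steps, Python scripts to look and compute and a shell command to move; the robot and the scene stay as the last step left them, time stands still between calls to the robot, and variables do not carry over. Pictures are saved under pics/ and viewed, at most 10 in all, crops included, and the job is handed in when it is done.

```bash
mkdir -p pics; cat > h.py <<'E'
from bench import ctrl
import numpy as np, cv2
def snap(n,tag):
    info=ctrl.camera_info(n); im,d=ctrl.get_image(n)
    cv2.imwrite(f'pics/{tag}.png',im); np.savez(f'pics/{tag}.npz',d=d,K=info['intrinsics'],R=info['R'],t=info['t']); return im,d
def load(tag):
    z=np.load(f'pics/{tag}.npz'); return cv2.imread(f'pics/{tag}.png'),z['d'],np.array(z['K']),np.array(z['R']),np.array(z['t'])
def cloud(tag):
    im,d,K,R,t=load(tag); v,u=np.mgrid[:384,:512]
    c=np.stack([(u-K[0,2])/K[0,0]*d,(v-K[1,2])/K[1,1]*d,d],-1)
    return im,(c-t)@R, d>0
def proj(tag,X):
    im,d,K,R,t=load(tag); c=np.atleast_2d(X)@R.T+t; p=c@K.T; return p[:,:2]/p[:,2:]
E
python3 - <<'E'
from h import *
a,_=snap('scene','s1'); b,_=snap('side','d1')
print(ctrl.get_state())
for n in('scene','side','wrist'):
    i=ctrl.camera_info(n); print(n,-np.array(i['R']).T@i['t'])
E
```

```text
{'time': 0.1, 'joint_positions': array([ 1.30310451,  0.321751  , -0.07008641,  1.45153997,  0.02263227,
        1.37080414, -0.05689261]), 'qd': array([ 2.69780476e-05, -1.38725104e-03,  3.18017607e-03, -2.32309092e-04,
       -2.93857184e-04,  4.04656564e-04,  3.25396844e-03]), 'joint_torque': array([ 4.51347614e-04, -4.92570233e+01, -4.05360293e-01, -3.13399422e+01,
       -6.41269516e-02,  3.94213933e-02,  5.66300696e-05]), 'position': array([ 0.18056799, -0.62393788,  0.24027605]), 'tool_rot': array([-3.10879142e+00, -4.41005820e-01,  5.69918101e-04]), 'ft_force': array([ 0.18950225, -0.08737013,  0.02577531]), 'torque': array([-0.01322527, -0.00439051, -0.00522326]), 'grip_force': 0.0, 'grip_width': 1.0021195091226298}
scene [1.09828234 0.64590306 0.78064188]
side [ 0.40821852 -0.87516378  0.82115165]
wrist [ 0.24296548 -0.60695457  0.38302199]
```

View pics/s1.png

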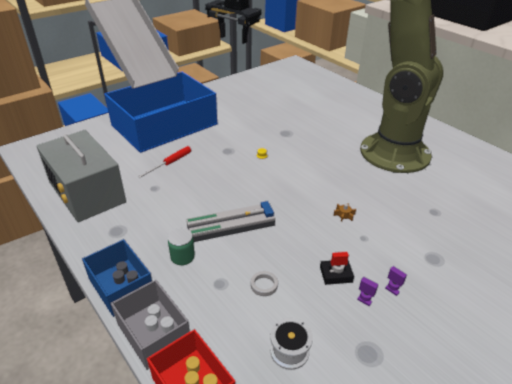

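View pics/d1.png

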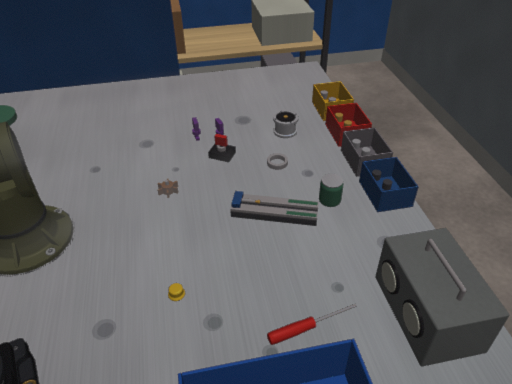

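Scene picture: the red bar handle stands over the black rack at (339,263), and in side at (221,143). Two purple look-alikes stand at scene (368,290) and (396,279). The rail is at about (230,220), with its blue stop at (267,209). Only the (339,263) item is red and in a rack, so that is the one meant; I'll confirm it in a crop.

```bash
python3 - <<'E'
from h import *
im=cv2.imread('pics/s1.png'); dm=cv2.imread('pics/d1.png')
c=np.hstack([cv2.resize(im[225:325,300:420],(480,400)),cv2.resize(dm[100:175,180:240],(320,400))]); cv2.imwrite('pics/crop1.png',c)
def near(P,m,tag):
    P=P[m]; print(tag,len(P),np.median(P,0).round(4),P.min(0).round(3),P.max(0).round(3))
for tag,boxes in (('s1',dict(red=(325,245,355,280),blue=(255,200,278,218),green=(185,205,225,240),tin=(165,230,200,265),race=(248,270,282,296))),('d1',dict(red=(210,128,235,152),blue=(230,190,246,210),green=(285,192,322,220),tin=(316,176,346,208),race=(265,150,290,170)))):
    im,P,ok=cloud(tag); hsv=cv2.cvtColor(im,cv2.COLOR_BGR2HSV); H,S,V=[hsv[...,i].astype(int) for i in range(3)]
    ms=dict(red=((H<8)|(H>172))&(S>150)&(V>90),blue=(H>100)&(H<125)&(S>130),green=(H>45)&(H<95)&(S>70),tin=P[...,2]>.02,race=P[...,2]>.008)
    for k,(a,b,c_,d) in boxes.items():
        B=np.zeros(H.shape,bool); B[b:d,a:c_]=1
        near(P,ms[k]&B&ok,tag+k)
    B=np.zeros(H.shape,bool)
    if tag=='s1': B[200:245,180:280]=1
    else: B[188:226,228:322]=1
    m=B&ok&(P[...,2]>.022)&(P[...,2]<.034); Q=P[m]; r=cv2.minAreaRect(Q[:,:2].astype('f4')*1000); print('rail',r,np.median(Q[:,2]))
E
```

```text
s1red 192 [0.5274 0.244  0.0592] [0.508 0.221 0.022] [0.541 0.256 0.073]
s1blue 105 [0.5331 0.0009 0.0414] [ 0.516 -0.026  0.03 ] [0.548 0.021 0.044]
s1green 106 [ 0.6875 -0.0553  0.0286] [ 0.645 -0.102  0.025] [ 0.753 -0.006  0.059]
s1tin 747 [ 0.7801 -0.0084  0.0598] [ 0.709 -0.065  0.02 ] [0.805 0.008 0.073]
s1race 326 [0.678  0.1681 0.0154] [0.645 0.132 0.008] [0.707 0.196 0.02 ]
rail ((618.817626953125, -40.01686096191406), (68.72826385498047, 219.24754333496094), 68.80290985107422) 0.02784631226220599
d1red 39 [0.5237 0.2346 0.0694] [0.509 0.221 0.062] [0.537 0.247 0.072]
d1blue 112 [ 0.5281 -0.0174  0.0417] [ 0.513 -0.036  0.031] [0.546 0.009 0.044]
d1green 133 [ 0.6894 -0.0603  0.0283] [ 0.644 -0.105  0.011] [ 0.749 -0.029  0.038]
d1tin 560 [ 0.7679 -0.0467  0.0588] [ 0.722 -0.078  0.02 ] [ 0.803 -0.008  0.074]
d1race 163 [0.6769 0.1549 0.0144] [0.646 0.126 0.008] [0.707 0.193 0.019]
rail ((629.02685546875, -29.9464111328125), (101.6171646118164, 225.48434448242188), 68.61338806152344) 0.027643974736140144
```

View pics/crop1.png

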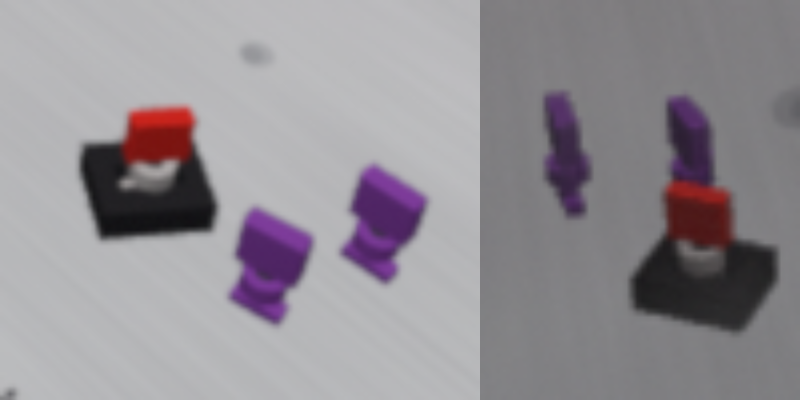

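The crop confirms it: the red handle stands in the black rack with a white collar, and the others are purple and stand free. Next, the yaws and the motion plan.

```bash
cat >> h.py <<'E'
from scipy.spatial.transform import Rotation as Ro
def go(p,yaw=None):
    """tool-axis shift from the measured pose to p (current axes), then turn about tool z (deg)"""
    s=ctrl.get_state(); R=Ro.from_rotvec(s['tool_rot']).as_matrix()
    cy=np.degrees(np.arctan2(R[1,0],R[0,0]))
    print('pos',s['position'].round(4),'yaw',cy.round(2),'tilt',np.degrees(np.arccos(-R[2,2])).round(2),'F',s['ft_force'].round(1),'t',s['time'])
    print('shift mm',((np.array(p)-s['position'])@R*1000).round(1), 'turn z' , None if yaw is None else -((yaw-cy+180)%360-180))
E
python3 - <<'E'
from h import *
for tag,b in (('s1',(310,240,365,290)),('d1',(200,128,240,165))):
    im,P,ok=cloud(tag); h=cv2.cvtColor(im,cv2.COLOR_BGR2HSV).astype(int)
    B=np.zeros(ok.shape,bool); B[b[1]:b[3],b[0]:b[2]]=1
    red=B&ok&((h[...,0]<8)|(h[...,0]>172))&(h[...,1]>150)&(P[...,2]>.063)
    blk=B&ok&(h[...,2]<60)&(abs(P[...,2]-.021)<.006)
    for m in (red,blk): print(tag,m.sum(),cv2.minAreaRect(P[m][:,:2].astype('f4')*1000),P[m].mean(0).round(4))
i=ctrl.camera_info('wrist'); print(np.round(i['R'],3),i['intrinsics'])
go((.45,-.40,.24)); go((.524,.235,.24))
E
```

```text
s1 82 ((524.6804809570312, 242.40704345703125), (13.257573127746582, 34.03792190551758), 59.04340362548828) [0.5261 0.243  0.0688]
s1 332 ((526.3875122070312, 242.20144653320312), (52.15504837036133, 63.23612594604492), 58.279422760009766) [0.534  0.2471 0.0213]
d1 47 ((524.804931640625, 235.97140502929688), (18.78282356262207, 33.366825103759766), 58.545082092285156) [0.5235 0.2333 0.0684]
d1 189 ((525.1790161132812, 232.9764404296875), (54.8236198425293, 66.24639892578125), 58.00874328613281) [0.5243 0.2252 0.0207]
[[ 0.278 -0.961 -0.003]
 [-0.932 -0.27   0.241]
 [-0.232 -0.064 -0.971]] [[285.13626553   0.         253.11811462]
 [  0.         285.13626553 191.4876551 ]
 [  0.           0.           1.        ]]
pos [ 0.1806 -0.6239  0.2403] yaw 16.15 tilt 0.1 F [ 0.2 -0.1  0. ] t 0.1
shift mm [ 321.1 -140.2    0.5] turn z None
pos [ 0.1806 -0.6239  0.2403] yaw 16.15 tilt 0.1 F [ 0.2 -0.1  0. ] t 0.1
shift mm [ 568.8 -729.5    1.5] turn z None
```

```bash
python3 -m handwheel '[[0.087,0.055,-0.025,0,0,0,0],[0.087,0.055,-0.025,0,0,0,0],[0.087,0.055,-0.025,0,0,0,0],[0.087,0.055,-0.025,0,0,0,0],[0.087,0.055,-0.025,0,0,0,0],[0.087,0.045,-0.025,0,0,0,0],[0.087,0.025,-0.058,0,0,0,0],[0.087,0.025,-0.058,0,0,0,0],[0.087,0.025,-0.058,0,0,0,0],[0.087,0.025,-0.058,0,0,0,0],[0.087,0.025,-0.058,0,0,0,0],[0.087,0.025,-0.058,0,0,0,0]]'
python3 -c "
from h import *
go((.58,.1,.30),149)"
```

```text
time: 1.6
position: [0.4929, -0.0173, 0.2411]
tool_rot: [3.11, 0.441, -0.0]
ft_force: [1.0, -0.4, -0.5]
grip_width: 1.003
grip_force: 0.0
pos [ 0.4929 -0.0173  0.2411] yaw 16.13 tilt 0.03 F [ 1.  -0.4 -0.5] t 1.6
shift mm [116.3 -88.5 -59. ] turn z -132.8706494628733
```

```bash
python3 -m handwheel '[[0.087,0.045,-0.015,-0.02,0,0,0],[0.087,0.045,-0.015,-0.02,0,0,0],[0.087,0,0,0,0,0,-10.7],[0.087,0,0,0,0,0,-10.7],[0.087,0,0,0,0,0,-10.7],[0.087,0,0,0,0,0,-10.7],[0.087,0,0,0,0,0,-10.7],[0.087,0,0,0,0,0,-10.7],[0.087,0,0,0,0,0,-10.7],[0.087,0,0,0,0,0,-10.7],[0.087,0,0,0,0,0,-10.7],[0.087,0,0,0,0,0,-10.7]]' >/dev/null
python3 -m handwheel '[[0.087,0,0,0,0,0,-10.7],[0.087,0,0,0,0,0,-10.7],[0.087,0,0,0,0,0,-4.5],[0.087,0,0,0,0,0,0]]'
python3 -c "
from h import *
go((.525,.239,.20),149); snap('wrist','w1')"
```

```text
time: 3.6
position: [0.5711, 0.0345, 0.2808]
tool_rot: [-0.84, -3.026, 0.0]
ft_force: [-0.7, 0.4, -0.4]
grip_width: 1.003
grip_force: 0.0
pos [0.5711 0.0345 0.2808] yaw 148.98 tilt 0.05 F [-0.7  0.4 -0.4] t 3.6
shift mm [144.8 151.6  80.8] turn z -0.015569440099937992
```

View pics/w1.png

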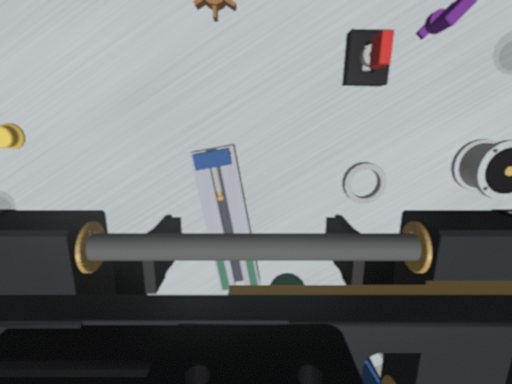

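Wrist view: the stop is at (212,160), the brass nose tip near (221,197), the green end at about (235,275), and the rack with the red handle at about (375,55). I'll hover near the bolt for a second viewpoint.

```bash
python3 -m handwheel '[[0.087,0.036,0.038,0.02,0,0,0],[0.087,0.036,0.038,0.02,0,0,0],[0.087,0.036,0.038,0.02,0,0,0],[0.087,0.036,0.038,0.02,0,0,0],[0.087,0,0,0,0,0,0],[0.087,0,0,0,0,0,0]]' >/dev/null
python3 - <<'E'
from h import *
go((.525,.239,.0605),149); snap('wrist','w2'); 
def red(tag,b,zmin=.064):
    im,P,ok=cloud(tag); h=cv2.cvtColor(im,cv2.COLOR_BGR2HSV).astype(int)
    B=np.zeros(ok.shape,bool); B[b[1]:b[3],b[0]:b[2]]=1
    m=B&ok&((h[...,0]<8)|(h[...,0]>172))&(h[...,1]>120)&(h[...,2]>60)&(P[...,2]>zmin)&(P[...,2]<.08)
    if m.sum()>5: print(tag,'red',m.sum(),np.round(cv2.minAreaRect(P[m][:,:2].astype('f4')*1000)[0],1),np.round(cv2.minAreaRect(P[m][:,:2].astype('f4')*1000)[1:2],1),cv2.minAreaRect(P[m][:,:2].astype('f4'))[2],P[m].mean(0).round(4),np.percentile(P[m][:,2],[50,95]))
red('w1',(340,20,400,90)); red('w2',(0,0,512,384))
for tag,b in (('s1',(180,195,280,245)),('d1',(226,185,322,226)),('w1',(180,135,270,300))):
    im,P,ok=cloud(tag); h=cv2.cvtColor(im,cv2.COLOR_BGR2HSV).astype(int)
    B=np.zeros(ok.shape,bool); B[b[1]:b[3],b[0]:b[2]]=1
    blue=B&ok&(h[...,0]>100)&(h[...,0]<125)&(h[...,1]>130)&(P[...,2]>.038)&(P[...,2]<.05)
    r=cv2.minAreaRect(P[blue][:,:2].astype('f4')*1000); print(tag,'blue',blue.sum(),np.round(r[0],1),np.round(r[1],1),r[2],np.median(P[blue][:,2]))
    lip=B&ok&(abs(P[...,2]-.028)<.004)&~blue
    l=cv2.morphologyEx(lip.astype('u1'),cv2.MORPH_OPEN,np.ones((2,2),'u1'))>0
    r=cv2.minAreaRect(P[l][:,:2].astype('f4')*1000); print('lip',l.sum(),np.round(r[0],1),np.round(r[1],1),r[2],np.median(P[l][:,2]))
E
```

```text
pos [0.5261 0.2387 0.2011] yaw 149.02 tilt 0.05 F [ 0.4 -0.1 -0.1] t 4.4
shift mm [  1.2  -0.2 140.6] turn z 0.020336929463667275
w1 red 420 [522.4 238.8] [[13.5 35.6]] 60.212181091308594 [0.5219 0.2378 0.0693] [0.06962907 0.07099847]
w2 red 450 [521.8 239.2] [[13.1 35.6]] 59.11001205444336 [0.5219 0.2397 0.0696] [0.06968299 0.07079177]
s1 blue 89 [531.6  -2.7] [48.2 18.3] 70.53132629394531 0.041648487811323666
lip 1085 [877.7 244.8] [888.1 222.4] 47.13386154174805 0.02770713607419719
d1 blue 98 [529.9 -13.9] [47.1 20.3] 67.97846221923828 0.04190712158285532
lip 1085 [ 477.7 -411.3] [911.6 221.8] 67.81194305419922 0.027524824430634007
w1 blue 468 [528.1  -5.9] [45.6 18.9] 69.64558410644531 0.04117421289886565
lip 3184 [615.3 -37.7] [ 88.4 276.8] 61.51066207885742 0.02717275474974432
```

View pics/w2.png

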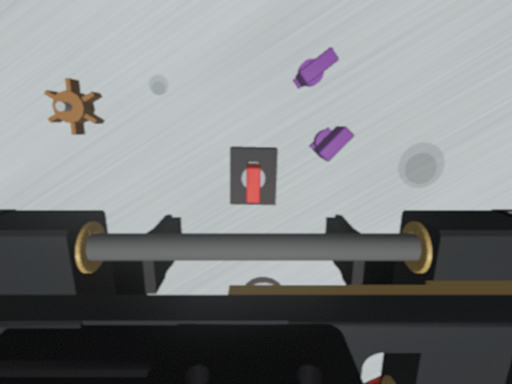

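Wrist view 2: red handle at (253,184) centred over the rack, clear of the purple bolts. Both wrist views agree on a grip point of about (0.522, 0.239) with the top at z≈0.070, which matches the 0.0705 expected. Grasping.

```bash
python3 -m handwheel '[[0.045,0.0035,-0.0017,0,0,0,0],[0.045,0,0,0.03,0,0,0],[0.045,0,0,0.03,0,0,0],[0.045,0,0,0.03,0,0,0],[0.045,0,0,0.025,0,0,0],[0.045,0,0,0.015,0,0,0],[0.045,0,0,0.0105,0,0,0],[0.045,0,0,0,0,0,0],[0.0,0,0,0,0,0,0],[0.0,0,0,0,0,0,0],[0.0,0,0,0,0,0,0],[0.0,0,0,0,0,0,0]]' 30
python3 -c "
from h import *
go((.522,.239,.0605),149)"
```

```text
time: 5.95
position: [0.5223, 0.2396, 0.061]
tool_rot: [0.838, 3.027, 0.001]
ft_force: [-0.2, 1.0, -1.0]
grip_width: 0.158
grip_force: 30.0
pos [0.5223 0.2396 0.061 ] yaw 149.05 tilt 0.04 F [-0.2  1.  -1. ] t 5.95
shift mm [-0.1 -0.7  0.5] turn z 0.049918600463684015
```

```bash
python3 -m handwheel '[[0,0,0,-0.01,0,0,0],[0,0,0,-0.02,0,0,0],[0,0,0,-0.03,0,0,0],[0,0,0,-0.03,0,0,0],[0,0,0,-0.03,0,0,0],[0,0,0,0,0,0,0]]'
python3 - <<'E'
from h import *
import scipy.optimize as so
# rail fit: points with z>.015 near rail, fit by overlaying footprint
def railpts(tag):
    im,P,ok=cloud(tag); Q=P[ok]
    return Q[(abs(Q[:,2]-.0278)<.0035)&(abs(Q[:,0]-.62)<.14)&(abs(Q[:,1]+.038)<.09)]
for tag in('s1','d1','w1'):
    Q=railpts(tag); c=np.array([.62,-.038]);a=np.radians(159.5)
    best=None
    for a in np.radians(np.arange(156,164,.25)):
        u=np.array([np.cos(a),np.sin(a)]);n=np.array([-u[1],u[0]])
        s=(Q[:,:2]-c)@u; d=(Q[:,:2]-c)@n
        m=(abs(s)<.105)&(abs(d)<.05)
        h,e=np.histogram(d[m],np.arange(-.05,.05,.001)); sc=(h.astype(float)**2).sum()
        if best is None or sc>best[0]: best=(sc,a,h,e)
    sc,a,h,e=best; thr=.4*np.percentile(h,90); g=e[:-1][h>thr]
    u=np.array([np.cos(a),np.sin(a)]);n=np.array([-u[1],u[0]]); s=(Q[:,:2]-c)@u; d=(Q[:,:2]-c)@n
    m=(abs(d)<.025); hs,es=np.histogram(s[m],np.arange(-.15,.15,.002)); gs=es[:-1][hs>.4*np.percentile(hs,90)]
    print(tag,len(Q),np.degrees(a),'edges',g.min()*1e3,(g.max()+.001)*1e3,'ends',gs.min()*1e3,gs.max()*1e3+2); print(h)
E
```

```text
time: 6.7
position: [0.5235, 0.2403, 0.1842]
tool_rot: [0.837, 3.023, 0.004]
ft_force: [-0.5, -0.4, -2.1]
grip_width: 0.155
grip_force: 30.0
s1 1090 158.5 edges -30.999999999999986 35.00000000000007 ends -109.99999999999996 88.00000000000021
[ 0  0  0  0  0  0  0  0  0  0  0  0  0  0  0  0  0  1  5 13 16 35 39 30
 25 23 14 31 21 25 20 16 22 23 15 23 22 20 35 17 18 11 10 21 17 11  2  1
  0  0  0  1  0  0  0  1  4  9 17 13 28 23 14 21 10 10 14 17 20 24 27 12
 13 26 17 17 21 23 20  7 13 17 17  7 10  0  3  0  0  0  0  0  0  0  0  0
  0  0  0]
d1 1109 159.0 edges -24.999999999999982 39.00000000000008 ends -113.99999999999996 84.00000000000021
[ 0  0  0  0  0  0  0  0  0  0  0  0  0  0  0  0  0  0  0  0  0  0  0  8
  9 17 11 15 20 21 15 23 16 17 24 24 17 17 10 27 11 14 15 18 24  9 21 20
 17  7 11  1  3  0  0  0  1  1  1  0  1  7  9 13 20 13 17 29 18 16 15 24
 18 18 19 23 20 20 26 25 13 27 20 30 20 38 29 31 13  5  2  0  0  0  0  0
  0  0  0]
w1 3231 159.0 edges -27.999999999999982 34.00000000000007 ends -105.99999999999996 110.00000000000024
[ 0  0  0  0  0  0  0  0  0  0  0  0  0  0  0  0  0  0  0  0  0  0 74 73
 71 75 72 79 68 61 62 63 61 65 64 59 67 61 59 65 60 63 62 66 62 44  0  0
  0  0  0  0  0  0  0  0  0  0  0  0 48 60 64 62 59 61 58 62 57 66 60 62
 62 66 56 66 63 59 63 63 61 69 76 66 17  0  0  0  0  0  0  0  0  0  0  0
  0  0  0]
```

```bash
python3 -c "
from h import *
go((.680,-.064,.17),159)"
```

```text
pos [0.5235 0.2403 0.1842] yaw 149.05 tilt 0.32 F [-0.5 -0.4 -2.1] t 6.7
shift mm [-290.7 -180.6   14.7] turn z -9.953145484597087
```

```bash
python3 -m handwheel '[[0,-0.03,-0.018,0,0,0,0],[0,-0.04,-0.026,0,0,0,0],[0,-0.04,-0.025,0,0,0,0],[0,-0.04,-0.025,0,0,0,0],[0,-0.04,-0.025,0,0,0,0],[0,-0.04,-0.025,0,0,0,0],[0,-0.04,-0.025,0.005,0,0,0],[0,-0.021,-0.012,0.010,0,0,0],[0,0,0,0,0,0,-5],[0,0,0,0,0,0,-5],[0,0,0,0,0,0,0],[0,0,0,0,0,0,0]]'
python3 - <<'E'
from h import *
go((.680,-.064,.10),159); 
snap('wrist','w3')
E
```

```text
time: 8.2
position: [0.6782, -0.0647, 0.1653]
tool_rot: [-0.572, -3.088, -0.0]
ft_force: [-1.3, -0.6, -2.6]
grip_width: 0.158
grip_force: 30.0
pos [ 0.6782 -0.0647  0.1653] yaw 159.03 tilt 0.06 F [-1.3 -0.6 -2.6] t 8.2
shift mm [-1.5  1.3 65.3] turn z 0.029466372040758415
```

View pics/w3.png

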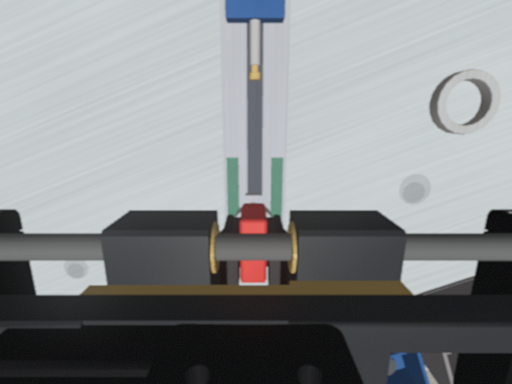

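The rail slot runs straight up the picture (column ~255, rows 80–195), with the held handle in line at (254,240). The nose tip is at (255,68) and the green marks are at rows 158–215. Next: lateral offset and yaw, in tool axes.

```bash
python3 - <<'E'
from h import *
s=ctrl.get_state(); R=Ro.from_rotvec(s['tool_rot']).as_matrix(); p=s['position']
im,P,ok=cloud('w3'); T=(P-p)@R*1000   # tool frame mm
h=cv2.cvtColor(im,cv2.COLOR_BGR2HSV).astype(int)
m=np.zeros(ok.shape,bool); m[20:200,215:295]=1
lip=m&ok&(abs(P[...,2]-.0278)<.004)
for r in range(40,200,15):
    c=np.where(lip[r])[0]; 
    if len(c)<10: continue
    g=np.diff(c); k=g.argmax(); e=[T[r,c[0],1],T[r,c[k],1],T[r,c[k+1],1],T[r,c[-1],1]]
    print(r,'x',T[r,c[k],0].round(1),np.round(e,1),'slot mid',round((e[1]+e[2])/2,2),'outer mid',round((e[0]+e[3])/2,2))
B=np.zeros(ok.shape,bool); B[200:285,235:275]=1
red=B&ok&((h[...,0]<8)|(h[...,0]>172))&(h[...,1]>150)
Q=T[red]; top=Q[Q[:,2]<np.percentile(Q[:,2],30)+3]
print('red',len(Q),np.percentile(Q,[2,50,98],axis=0).round(1).tolist())
blue=ok&(h[...,0]>100)&(h[...,0]<125)&(h[...,1]>130)&(P[...,2]>.036)&(P[...,2]<.05); blue[60:]=0
print('blue',np.percentile(T[blue],[1,50,99],axis=0).round(1).tolist())
B=np.zeros(ok.shape,bool); B[55:85,245:265]=1
nose=B&ok&(h[...,1]>110)&(h[...,0]>12)&(h[...,0]<35); print('nose',nose.sum(),np.percentile(T[nose],[1,50,99],axis=0).round(1).tolist(),np.percentile(P[nose][:,2],[5,50,95]))
gr=m&ok&(h[...,0]>45)&(h[...,0]<95)&(h[...,1]>50); print('green',np.percentile(T[gr],[1,50,99],axis=0).round(1).tolist())
E
```

```text
40 x 136.5 [-29.4  -7.1  10.   31.7] slot mid 1.48 outer mid 1.16
55 x 124.0 [-29.7  -7.1   9.2  31.8] slot mid 1.05 outer mid 1.05
70 x 111.0 [-29.2  -7.2   8.5  31.3] slot mid 0.65 outer mid 1.02
85 x 98.2 [-29.5  -7.3   8.5  31.7] slot mid 0.6 outer mid 1.09
100 x 84.9 [-29.8  -7.4   8.6  31.3] slot mid 0.62 outer mid 0.73
115 x 71.2 [-29.2  -6.5   8.7  31.6] slot mid 1.1 outer mid 1.21
130 x 57.2 [-29.7  -6.6   8.8  31.9] slot mid 1.11 outer mid 1.14
145 x 42.9 [-29.1  -6.7   8.9  31.5] slot mid 1.14 outer mid 1.2
160 x 28.3 [-29.6  -6.7   9.1  31.7] slot mid 1.17 outer mid 1.09
175 x 13.2 [-29.9  -6.8   9.2  31.2] slot mid 1.17 outer mid 0.66
190 x -2.2 [-29.1  -6.9   9.3  31.6] slot mid 1.2 outer mid 1.23
red 739 [[-15.8, -7.5, -9.7], [-7.1, -0.9, -8.4], [18.0, 5.7, -5.8]]
blue [[149.6, -22.3, 122.6], [156.2, 0.9, 124.2], [162.8, 23.5, 126.1]]
nose 11 [[102.6, -2.6, 125.9], [104.4, 2.8, 127.7], [106.3, 3.7, 129.1]] [0.03644666 0.03775764 0.03930057]
green [[-11.6, -26.2, 136.0], [10.2, -16.6, 137.7], [30.3, 27.4, 139.1]]
```

```bash
python3 -m handwheel '[[0,-0.006,0.0018,0.015,0,0,0],[0,0,0,0.02,0,0,0],[0,0,0,0.02,0,0,0],[0,0,0,0.015,0,0,0],[0,0,0,0.004,0,0,0],[0,0,0,0,0,0,0],[0,0,0,0,0,0,0]]'
python3 -c "
from h import *
go((.680,-.064,.067),159)"
```

```text
time: 9.12
position: [0.6855, -0.0659, 0.0927]
tool_rot: [0.571, 3.088, 0.0]
ft_force: [-1.1, -0.6, -1.0]
grip_width: 0.159
grip_force: 30.0
pos [ 0.6855 -0.0659  0.0927] yaw 159.04 tilt 0.09 F [-1.1 -0.6 -1. ] t 9.125
shift mm [ 5.8 -0.2 25.7] turn z 0.04408515671380542
```

```bash
python3 -m handwheel '[[0,0,0.0002,0.003,0,0,0],[0,0,0,0.003,0,0,0],[0,0,0,0.002,0,0,0],[0,0,0,0.001,0,0,0],[0,0,0,0,0,0,0]]'
python3 -m handwheel '[[0,0,0,0.001,0,0,0],[0,0,0,0.001,0,0,0],[0,0,0,0.001,0,0,0],[0,0,0,0,0,0,0]]'
```

```text
time: 9.75
position: [0.6848, -0.0658, 0.0826]
tool_rot: [-0.571, -3.089, 0.0]
ft_force: [-0.5, 1.2, -2.8]
grip_width: 0.159
grip_force: 30.0
time: 10.25
position: [0.6848, -0.0658, 0.0796]
tool_rot: [-0.571, -3.089, 0.0]
ft_force: [0.3, -0.0, -2.2]
grip_width: 0.16
grip_force: 30.0
```

```bash
python3 -m handwheel '[[0,0,0,0.002,0,0,0],[0,0,0,0.002,0,0,0],[0,0,0,0.002,0,0,0],[0,0,0,0.002,0,0,0],[0,0,0,0.001,0,0,0],[0,0,0,0.0005,0,0,0],[0,0,0,0.0005,0,0,0],[0,0,0,0,0,0,0]]'
python3 -m handwheel '[[0,0,0,0.0005,0,0,0],[0,0,0,0.0005,0,0,0],[0,0,0,0.0005,0,0,0],[0,0,0,0,0,0,0]]'
```

```text
time: 11.25
position: [0.6849, -0.0658, 0.0697]
tool_rot: [0.571, 3.089, -0.0]
ft_force: [0.2, -0.5, -2.9]
grip_width: 0.161
grip_force: 30.0
time: 11.75
position: [0.6849, -0.0658, 0.0682]
tool_rot: [-0.571, -3.089, 0.0]
ft_force: [0.2, -0.3, -2.2]
grip_width: 0.162
grip_force: 30.0
```

```bash
python3 -m handwheel '[[0,0,0,0.0004,0,0,0],[0,0,0,0.0004,0,0,0],[0,0,0,0,0,0,0]]'
python3 -m handwheel '[[0,0,0,0.0004,0,0,0],[0,0,0,0,0,0,0]]'; python3 -m handwheel '[[0,0,0,0.0004,0,0,0],[0,0,0,0,0,0,0]]'
```

```text
time: 12.12
position: [0.6849, -0.0659, 0.0674]
tool_rot: [-0.571, -3.089, 0.0]
ft_force: [-0.0, -0.1, -2.2]
grip_width: 0.159
grip_force: 30.0
time: 12.38
position: [0.6849, -0.0658, 0.067]
tool_rot: [0.571, 3.089, -0.0]
ft_force: [0.6, -0.1, -2.4]
grip_width: 0.155
grip_force: 30.0
time: 12.62
position: [0.685, -0.0658, 0.067]
tool_rot: [0.571, 3.089, -0.0]
ft_force: [-1.1, 0.5, 0.6]
grip_width: 0.154
grip_force: 30.0
```

Seated (force stepped up at TCP z 0.067, as expected). Sliding with the weight slightly relieved.

```bash
python3 -m handwheel '[[0,0,0,-0.0003,0,0,0],[0,0.003,0,0,0,0,0],[0,0.004,0,0,0,0,0],[0,0.004,0,0,0,0,0],[0,0.004,0,0,0,0,0],[0,0.004,0,0,0,0,0],[0,0.004,0,0,0,0,0],[0,0.004,0,0,0,0,0],[0,0.003,0,0,0,0,0],[0,0,0,0,0,0,0]]'
python3 -c "
from h import *
go((.655,-.054,.067),159)"
```

```text
time: 13.88
position: [0.6564, -0.0549, 0.067]
tool_rot: [-0.571, -3.089, 0.0]
ft_force: [-1.6, 0.7, 0.5]
grip_width: 0.16
grip_force: 30.0
pos [ 0.6564 -0.0549  0.067 ] yaw 159.06 tilt 0.04 F [-1.6  0.7  0.5] t 13.875
shift mm [ 1.6  0.3 -0. ] turn z 0.05842074554104215
```

```bash
python3 -m handwheel '[[0,0.004,0,0,0,0,0],[0,0.004,0,0,0,0,0],[0,0.004,0,0,0,0,0],[0,0.004,0,0,0,0,0],[0,0.004,0,0,0,0,0],[0,0.004,0,0,0,0,0],[0,0.004,0,0,0,0,0],[0,0.004,0,0,0,0,0],[0,0.004,0,0,0,0,0],[0,0.004,0,0,0,0,0],[0,0.003,0,0,0,0,0],[0,0,0,0,0,0,0]]'
python3 -m handwheel '[[0,0.002,0,0,0,0,0],[0,0.002,0,0,0,0,0],[0,0.002,0,0,0,0,0],[0,0.002,0,0,0,0,0],[0,0,0,0,0,0,0],[0,0,0,0,0,0,0]]'
python3 -c "
from h import *
go((.680,-.064,.067),159)"
```

```text
time: 15.38
position: [0.6163, -0.0395, 0.067]
tool_rot: [-0.571, -3.089, 0.0]
ft_force: [-1.3, 0.5, 0.1]
grip_width: 0.157
grip_force: 30.0
time: 16.12
position: [0.609, -0.0367, 0.0669]
tool_rot: [-0.571, -3.089, 0.0]
ft_force: [-0.0, -0.1, 1.1]
grip_width: 0.159
grip_force: 30.0
pos [ 0.609  -0.0367  0.0669] yaw 159.05 tilt 0.03 F [-0.  -0.1  1.1] t 16.125
shift mm [-76.   -0.1  -0.1] turn z 0.047170911314992736
```

```bash
for i in 1 ; do python3 -m handwheel '[[0,0.002,0,0,0,0,0],[0,0.002,0,0,0,0,0],[0,0.002,0,0,0,0,0],[0,0,0,0,0,0,0]]'; done
python3 -m handwheel '[[0,0.002,0,0,0,0,0],[0,0.001,0,0,0,0,0],[0,0,0,0,0,0,0]]'
python3 -m handwheel '[[0,0.001,0,0,0,0,0],[0,0.001,0,0,0,0,0],[0,0,0,0,0,0,0]]'
```

```text
time: 16.62
position: [0.6034, -0.0346, 0.067]
tool_rot: [-0.571, -3.089, 0.0]
ft_force: [0.6, 0.1, 1.4]
grip_width: 0.16
grip_force: 30.0
time: 17.0
position: [0.6008, -0.0336, 0.067]
tool_rot: [-0.571, -3.089, 0.0]
ft_force: [0.6, 0.1, 0.8]
grip_width: 0.156
grip_force: 30.0
time: 17.38
position: [0.5989, -0.0329, 0.067]
tool_rot: [-0.571, -3.089, 0.0]
ft_force: [0.9, -0.5, 0.4]
grip_width: 0.153
grip_force: 30.0
```

```bash
python3 -m handwheel '[[0,0.001,0,0,0,0,0],[0,0.001,0,0,0,0,0],[0,0,0,0,0,0,0]]'
python3 -m handwheel '[[0,0.001,0,0,0,0,0],[0,0.001,0,0,0,0,0],[0,0,0,0,0,0,0]]'
```

```text
time: 17.75
position: [0.597, -0.0321, 0.0669]
tool_rot: [-0.571, -3.089, 0.0]
ft_force: [1.4, 0.5, 0.1]
grip_width: 0.159
grip_force: 30.0
time: 18.12
position: [0.5952, -0.0315, 0.0669]
tool_rot: [0.571, 3.089, -0.0]
ft_force: [1.0, -0.2, 0.2]
grip_width: 0.16
grip_force: 30.0
```

```bash
python3 -m handwheel '[[0,0.001,0,0,0,0,0],[0,0.001,0,0,0,0,0],[0,0,0,0,0,0,0]]'
python3 -m handwheel '[[0,0.001,0,0,0,0,0],[0,0.001,0,0,0,0,0],[0,0,0,0,0,0,0]]'
```

```text
time: 18.5
position: [0.5936, -0.0309, 0.067]
tool_rot: [0.571, 3.089, -0.0]
ft_force: [2.8, -0.1, -0.5]
grip_width: 0.16
grip_force: 30.0
time: 18.88
position: [0.5918, -0.0302, 0.067]
tool_rot: [0.571, 3.088, -0.0]
ft_force: [5.0, -2.4, -2.8]
grip_width: 0.159
grip_force: 30.0
```

Nose found: contact at about x≈0.595, about 5 N now, near half way. Now the quarter turn (yaw 159→69), in two halves.

```bash
python3 -m handwheel '[[0,0,0,0,0,0,0],[0,0,0,0,0,0,0]]'
python3 -m handwheel '[[0,0,0,0,0,0,5],[0,0,0,0,0,0,9],[0,0,0,0,0,0,9],[0,0,0,0,0,0,9],[0,0,0,0,0,0,9],[0,0,0,0,0,0,0]]'
```

```text
time: 19.12
position: [0.5917, -0.0302, 0.067]
tool_rot: [0.571, 3.089, -0.0]
ft_force: [4.6, -1.8, -1.6]
grip_width: 0.156
grip_force: 30.0
time: 19.88
position: [0.5912, -0.0315, 0.0669]
tool_rot: [1.619, 2.691, -0.004]
ft_force: [3.6, -3.1, -2.1]
grip_width: 0.159
grip_force: 30.0
```

```bash
python3 -m handwheel '[[0,0,0,0,0,0,9],[0,0,0,0,0,0,9],[0,0,0,0,0,0,9],[0,0,0,0,0,0,9],[0,0,0,0,0,0,9],[0,0,0,0,0,0,4],[0,0,0,0,0,0,0],[0,0,0,0,0,0,0],[0,0,0,0,0,0,0]]'
python3 -c "
from h import *
go((.5917,-.0302,.067),69)"
```

```text
time: 21.0
position: [0.5912, -0.0318, 0.0669]
tool_rot: [2.588, 1.778, -0.003]
ft_force: [3.2, -4.5, -0.5]
grip_width: 0.162
grip_force: 30.0
pos [ 0.5912 -0.0318  0.0669] yaw 68.99 tilt 0.13 F [ 3.2 -4.5 -0.5] t 21.0
shift mm [ 1.7 -0.1 -0.1] turn z -0.013805557763305387
```

```bash
python3 -m handwheel '[[0,-0.001,0,0,0,0,0],[0,-0.001,0,0,0,0,0],[0,0,0,0,0,0,0],[0,0,0,0,0,0,0]]'
python3 - <<'E'
from h import *
go((.5917,-.0302,.067),69)
snap('wrist','w4'); snap('scene','s4'); snap('side','d4')
a=cv2.imread('pics/w4.png'); b=cv2.resize(cv2.imread('pics/s4.png')[180:250,180:290],(440,280)); c=cv2.resize(cv2.imread('pics/d4.png')[170:240,225:325],(400,280))
cv2.imwrite('pics/v4.png',np.vstack([np.hstack([b[:, :400],c]),np.pad(cv2.resize(a,(400,300)),((0,0),(0,400),(0,0)))]))
E
```

```text
time: 21.5
position: [0.591, -0.032, 0.067]
tool_rot: [2.588, 1.78, 0.001]
ft_force: [4.7, -2.6, -2.2]
grip_width: 0.158
grip_force: 30.0
pos [ 0.591 -0.032  0.067] yaw 69.04 tilt 0.03 F [ 4.7 -2.6 -2.2] t 21.5
shift mm [ 1.9 -0.  -0. ] turn z 0.036483724615436586
```

View pics/v4.png

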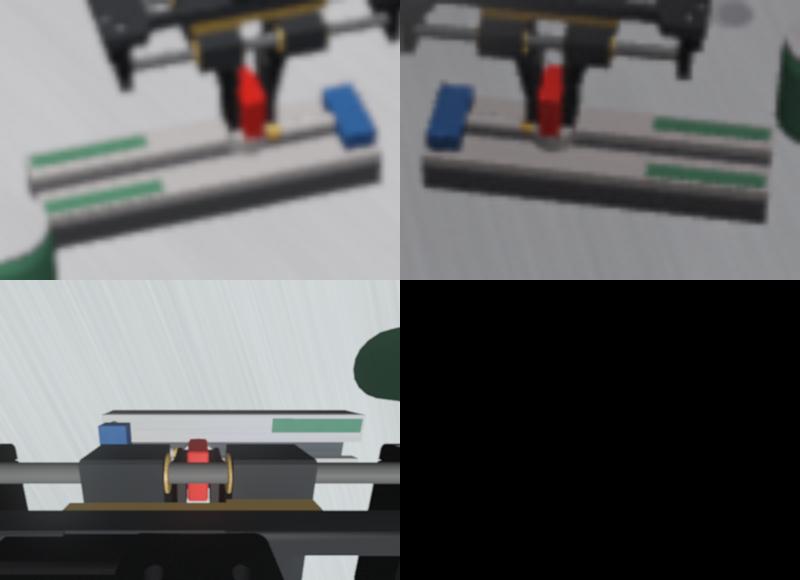

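The head is across the slot (handle crosswise, collar on the lips, brass nose against it in the scene and side crops), nose force ≈5 N, side force relieved. Before letting go I'll ease back to about 1.5–2 N so the bolt isn't kicked off the nose, and seat it down.

```bash
python3 -m handwheel '[[0,0,0.001,0,0,0,0],[0,0,0.001,0,0,0,0],[0,0,0.001,0,0,0,0],[0,0,0,0,0,0,0],[0,0,0,0.0004,0,0,0],[0,0,0,0,0,0,0]]'
python3 -m handwheel '[[0,0,0,0,0,0,0]]';python3 -m handwheel '[[0,0,0,0,0,0,0]]';python3 -m handwheel '[[0,0,0,0,0,0,0]]'
```

```text
time: 22.4
position: [0.5929, -0.0326, 0.0669]
tool_rot: [-2.587, -1.78, 0.002]
ft_force: [-2.8, 0.4, 6.8]
grip_width: 0.16
grip_force: 30.0
time: 22.52
position: [0.5929, -0.0326, 0.0669]
tool_rot: [-2.587, -1.78, 0.002]
ft_force: [-2.1, -0.5, 5.7]
grip_width: 0.155
grip_force: 30.0
time: 22.65
position: [0.5929, -0.0326, 0.0669]
tool_rot: [-2.587, -1.78, 0.002]
ft_force: [-2.1, -0.4, 5.8]
grip_width: 0.157
grip_force: 30.0
time: 22.78
position: [0.5929, -0.0326, 0.0669]
tool_rot: [-2.587, -1.78, 0.002]
ft_force: [-1.6, -0.1, 5.7]
grip_width: 0.155
grip_force: 30.0
```

```bash
python3 -m handwheel '[[0,0,0,-0.0003,0,0,0],[0,0,0,0,0,0,0],[0,0,0,0,0,0,0]]'; python3 -m handwheel '[[0,0,0,-0.0003,0,0,0],[0,0,0,0,0,0,0],[0,0,0,0,0,0,0]]';python3 -m handwheel '[[0,0,0,0,0,0,0]]'
```

```text
time: 23.15
position: [0.5932, -0.0328, 0.0669]
tool_rot: [-2.588, -1.78, 0.001]
ft_force: [-2.1, 0.2, 5.9]
grip_width: 0.158
grip_force: 30.0
time: 23.52
position: [0.5935, -0.0329, 0.0669]
tool_rot: [-2.588, -1.78, 0.0]
ft_force: [-0.3, 0.3, 2.1]
grip_width: 0.16
grip_force: 30.0
time: 23.65
position: [0.5936, -0.033, 0.0669]
tool_rot: [-2.588, -1.781, 0.0]
ft_force: [-0.5, 0.9, 1.0]
grip_width: 0.157
grip_force: 30.0
```

Nose now at about 2 N and the bolt resting on the lips. Release gently, then retreat.

```bash
python3 -m handwheel '[[0,0,0,0,0,0,0],[0,0,0,0,0,0,0]]' 5; python3 -m handwheel '[[0.018,0,0,0,0,0,0],[0.024,0,0,0,0,0,0],[0.036,0,0,0,0,0,0],[0.036,0,0,0,0,0,0],[0.036,0,0,0,0,0,0]]'
python3 - <<'E'
from h import *
go((.59,-.03,.1),69)
snap('scene','s5'); snap('side','d5')
b=cv2.resize(cv2.imread('pics/s5.png')[190:250,200:280],(400,300),interpolation=2); c=cv2.resize(cv2.imread('pics/d5.png')[170:230,225:305],(400,300),interpolation=2)
cv2.imwrite('pics/v5.png',np.hstack([b,c]))
E
```

```text
time: 23.9
position: [0.5937, -0.033, 0.067]
tool_rot: [2.588, 1.781, 0.0]
ft_force: [0.5, 1.1, -0.5]
grip_width: 0.162
grip_force: 5.0
time: 24.52
position: [0.5936, -0.033, 0.0671]
tool_rot: [2.588, 1.78, -0.0]
ft_force: [-0.6, -0.6, -0.3]
grip_width: 0.403
grip_force: 0.0
pos [ 0.5936 -0.033   0.0671] yaw 69.05 tilt 0.01 F [-0.6 -0.6 -0.3] t 24.525
shift mm [  1.5  -4.4 -32.9] turn z 0.04853211579177241
```

View pics/v5.png

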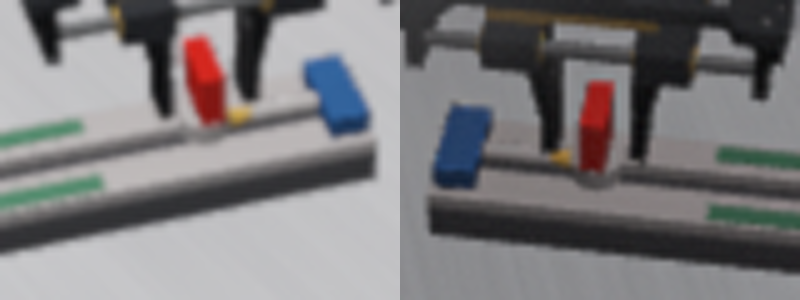

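Both crops show the bolt standing free between the fingers, handle crosswise, brass nose against its collar. Retreating and checking.

```bash
python3 -m handwheel '[[0.036,0,0,-0.02,0,0,0],[0.036,0,0,-0.03,0,0,0],[0.036,0,0,-0.04,0,0,0],[0.036,0,0,-0.04,0,0,0],[0.036,0,0,-0.03,0,0,0],[0.036,-0.04,0,0,0,0,0],[0.036,-0.04,0,0,0,0,0],[0.036,0,0,0,0,0,0]]'
python3 - <<'E'
from h import *
snap('scene','s6'); snap('side','d6'); snap('wrist','w6')
b=cv2.resize(cv2.imread('pics/s6.png')[190:250,200:280],(400,300),interpolation=2); c=cv2.resize(cv2.imread('pics/d6.png')[170:230,225:305],(400,300),interpolation=2)
w=cv2.imread('pics/w6.png')
im,P,ok=cloud('w6'); h=cv2.cvtColor(im,cv2.COLOR_BGR2HSV).astype(int)
m=ok&((h[...,0]<8)|(h[...,0]>172))&(h[...,1]>120)&(h[...,2]>60)&(P[...,2]>.05)&(P[...,2]<.09)&(abs(P[...,0]-.59)<.04)&(abs(P[...,1]+.03)<.04)
t=m&(P[...,2]>.071)
v,u=np.where(m); print(m.sum(),t.sum(),np.percentile(P[m][:,2],[50,95]))
r=cv2.minAreaRect(P[t][:,:2].astype('f4')*1000); print(r)
q=P[t].mean(0)[:2]-np.array([.6189,-.0408]); U=np.array([-.9336,.3584]); print('rail x,y',q@U,q@np.array([-.3584,-.9336]))
A=np.c_[P[t][:,:2],np.ones(t.sum())]; print('top slope',np.linalg.lstsq(A,P[t][:,2],rcond=None)[0])
if len(u): y0,x0=int(v.mean()),int(u.mean()); k=w[max(0,y0-60):y0+60,max(0,x0-80):x0+80]; d=cv2.resize(k,(400,300),interpolation=2)
cv2.imwrite('pics/v6.png',np.vstack([np.hstack([b,c]),np.hstack([d,np.zeros_like(d)])]))
E
```

```text
time: 25.62
position: [0.5641, -0.1122, 0.2286]
tool_rot: [2.592, 1.77, -0.002]
ft_force: [0.0, -0.0, -0.1]
grip_width: 0.413
grip_force: 0.0
425 425 [0.07570103 0.07687829]
((592.968505859375, -33.4812126159668), (33.563194274902344, 11.102989196777344), 69.01451110839844)
rail x,y 0.026800510631818382 0.002528358225035031
top slope [ 0.00903117 -0.00472581  0.07020276]
```

View pics/v6.png

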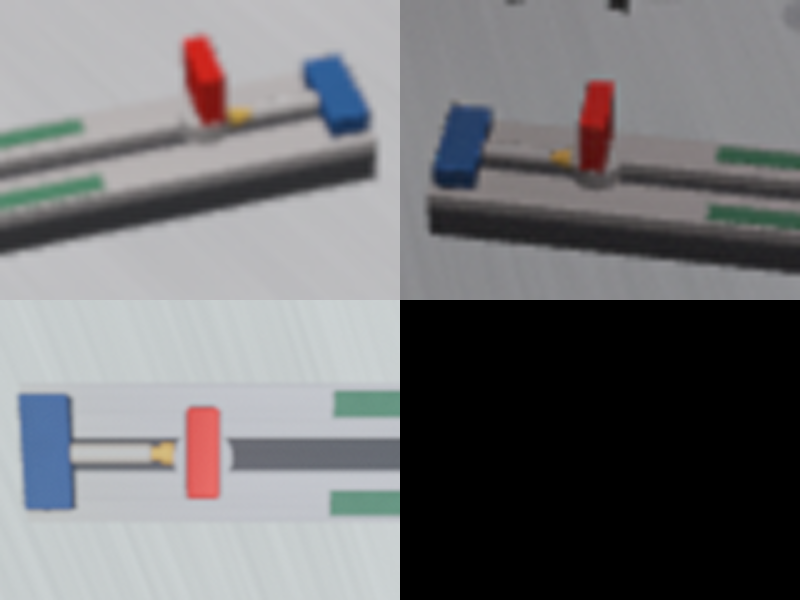

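Wrist crop: the handle at (203,452) lies across the slot, yaw 69.0° against the 69° wanted. Its top is at z≈0.076 (0.0765 expected) and level. The nose tip touches the collar at (175,452), and the bolt did not slide back on release. Handing in.

```bash
python3 -c "
from bench import ctrl
print(ctrl.close_job())"
```

```text
the job is handed in; nothing more can be done
None
```

I handed the job in at about 26 s: the red T-bolt is seated at the stop end, head across the slot, upright and let go, with the nose bearing on it at an estimated 2 N. The hand-in gave no verdict.

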